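Wedge the counter scale tight against its stop

ROBOT

A 6-joint arm with a two-finger parallel gripper is mounted at the origin on the work surface. World frame = base frame: x ahead of the robot, y to its left, z up, the work surface at z = 0. Lengths are in m, angles in degrees, forces in N, time in s.
With the tool pointing down it reaches from about 0.325 to 0.85 m from the base axis. Payload 15.5 kg.
Tool frame: the origin (TCP) lies midway between the tips of the shut fingers; the grasp point (between the pads) lies 19 mm behind it; y points along the fingers, x is the direction in which the jaws open and shut, and the axes are right-handed (so a half turn about y gives the same grasp; the last joint's range is limited). The gripper opens to 91 mm and grips with 3 to 60 N. Pads are 32 mm wide; open, the fingers measure 118 mm over their backs; the gripper's body (76 mm by 178 mm) begins 60 mm behind the grasp point.
Start: joints at [-72.794, 28.281, 77.091, -0, 74.628, -5.472], TCP at [0.241, -0.577, 0.214] pointing down, gripper open.
Joint ranges: [-166.48, 166.48], [-47.26, 123.95], [12.59, 153.08], [-70.14, 250.14], [6.76, 159.57], [-176.63, 176.63]. Speed limits (degrees/s): [108.29, 108.29, 147.25, 172.46, 172.46, 172.46].

INTERFACE

Orientations are given as a 3x3 rotation matrix whose columns are the frame's x, y, z axes.
In Python, from bench import ctrl gives the robot as it stands. The module is installed in compiled form; this text tells all that it offers. Calls block until the motion is done:
- ctrl.goto(position, orientation): joint-space move of the TCP to a pose.
- ctrl.move_l(position, vel=0.15, ori=None, contact_N=None): straight line of the TCP; ori=None keeps the orientation; vel is the mean speed in m/s. With contact_N (N) it stops when the force on the tool has changed by that much, and returns True; else False.
- ctrl.movej(angles): joint-space move.
- ctrl.command_gripper(opening): opening from 0.0 (shut) to 1.0 (fully open); the grip force is fixed at half the most; returns when the fingers have stopped.
- ctrl.sleep(seconds).
- ctrl.ik(position, orientation): joint angles nearest the present ones, or None.
- ctrl.read_camera(name): name is "scene" or "top"; returns the picture (420x560x3 uint8, blue, green, red); there is no depth.
- ctrl.camera_params(name): a dict with "fx", "fy", "cx", "cy" (pixels), "pose" (4x4, takes a point from camera to world coordinates). Camera axes: x right, y up, looking along -z (the intrinsics and any distortion apply to the point x, -y, -z); pixel columns grow to the right and rows downward; lengths in m; the calibration is good to about 2 mm. A picture is of the moment at which its call begins. camera_params takes no time and is no camera call.
A pose or a line that the arm cannot do raises ctrl.MotionError and nothing moves.
- ctrl.sign_off(): hands the job in, once; it reports no verdict.
Readings, each from a call of its own:
- ctrl.current_t(): time.
- ctrl.current_q(): joint angles.
- ctrl.current_dq(): joint speeds.
- ctrl.current_effort(): joint torques, N m.
- ctrl.current_tool_pos(): TCP position.
- ctrl.current_eef_rot(): TCP orientation.
- ctrl.current_contact_force(): force on the tool from outside, world axes, zero at the start.
- ctrl.current_wrist_torque(): the same for the moment, N m.
- ctrl.current_grip_width(): opening from 0.0 (shut) to 1.0 (fully open).
Only numpy, scipy, OpenCV 4.12 (cv2) and the standard library are available. Lean on these libraries where they do the work, as an engineer would, in place of code of your own. Each camera call takes 0.05 s, during which the arm holds its last target.

TASK

Pack the gap between the steel lug of the counter scale and the red stop bracket: stand flat shims from the rack upright in it against the lug, narrowest first (blue, green, yellow), only as many as leave room for the wedge to bite, then push the orange wedge down, flat face to the shims, between them and the stop until you feel it go tight, well down into the gap yet clear of the surface beneath, without ramming it. Leave shims you do not need in the rack and everything else where it is, and finish still gripping the wedge, holding the packed stack tight.

Things in the scene. Friction and masses are not known exactly. Their poses are not given: they have to be found in the camera images.
- lug_face (a point): Gap wall on the scale's side: fixed steel plate 70 mm wide (x), 45 mm high, 6 mm thick, 80 mm out from the white scale's side (scale 320 x 340 mm, 111 mm high). Point: middle of the lower edge of its gap face, on the work surface; -y points squarely across the gap to the red stop. Shims stand against it, more or less close; pressing the wedge towards it as well as down closes the stack up.
- stop_face (a point): Gap wall of the red stop bracket, fixed: plate 70 mm wide (x), 45 mm high, 6 mm thick. Point: middle of the lower edge of its gap face, on the work surface; +y points squarely across the gap to the lug. The faces are parallel; the gap is 18 to 37 mm wide, open above and at both ends, floored by the work surface. The wedge's slope rides on this plate's upper edge.
- rack: Fixed wooden rack, 88 x 166 x 36 mm, with four slots in a row along its y, 36 mm apart (at y = -54, -18, 18, 54 mm), 30 mm deep. The three flat shims (blue, green, yellow) and the orange wedge stand upright in them in any order. Origin: centre of its underside; z up.
- shim1: Blue flat shim plate, 42 mm wide (x) by 8 mm thick (y) by 90 mm high (z), about 38 g. Origin: centre of its lower edge; it starts 6 mm above the work surface, standing loosely in the rack. Grip it across its width near the top. It is 7 mm narrower than the green, so that fingers gripping a wider plate pass a narrower one that already stands in the gap.
- shim2: Green flat shim plate, 49 mm wide (x) by 8 mm thick (y) by 90 mm high (z), about 44 g. Origin: centre of its lower edge; it starts 6 mm above the work surface, standing loosely in the rack. Grip it across its width near the top. It is 7 mm wider than the blue, so that fingers gripping a wider plate pass a narrower one that already stands in the gap.
- shim3: Yellow flat shim plate, 56 mm wide (x) by 8 mm thick (y) by 90 mm high (z), about 50 g. Origin: centre of its lower edge; it starts 6 mm above the work surface, standing loosely in the rack. Grip it across its width near the top. It is 7 mm wider than the green, so that fingers gripping a wider plate pass a narrower one that already stands in the gap.
- wedge: Orange wedge, 63 (x) x 90 mm high, 60 g. Origin at toe level. Flat face at y=+4 mm, goes to the shims; the other slopes, facing the stop: 3 mm thick at the toe, 17 mm at z=45 mm. Above: grip tab 63 x 8 mm (y -4 to 4). Starts 6 mm up in the rack, slope to the rack's -y. Seats in 6 to 15 mm of leftover gap, wider is deeper; start it with its flat face 1 mm off the shims.
- weight: Bystander: brass check weight, 44 mm across, 70 mm high. To be left alone.
- tape: Bystander: cardboard tape ring, 96 mm across, 20 mm high. To be left alone.
- tub: Bystander: jar with a red cap, 80 mm across, 75 mm high. To be left alone.
- driver: Bystander: screwdriver, 200 mm long, green handle, lying. To be left alone.
- cup: Bystander: white mug, 76 mm across, 90 mm high, handle to its +y. To be left alone.
There are look-alikes about, which are no part of the job. Several things have the shape of the shim1; the one meant has the colours described above.

How it is judged (in metres and radians):
On the way, in this order (a step that is already met when the one before it is completed fails the run):
1. a flat shim stands upright on the surface in the gap, the wedge not yet in it (((x of shim1 in the frame of stop_face between -0.02 and 0.02 m and y of shim1 in the frame of stop_face above 0.001 m and y of shim1 in the frame of lug_face below -0.001 m and height (world z) of shim1 below 0.006 m and angle between shim1's own z axis and vertical below 0.14 rad) or (x of shim2 in the frame of stop_face between -0.02 and 0.02 m and y of shim2 in the frame of stop_face above 0.001 m and y of shim2 in the frame of lug_face below -0.001 m and height (world z) of shim2 below 0.006 m and angle between shim2's own z axis and vertical below 0.14 rad) or (x of shim3 in the frame of stop_face between -0.02 and 0.02 m and y of shim3 in the frame of stop_face above 0.001 m and y of shim3 in the frame of lug_face below -0.001 m and height (world z) of shim3 below 0.006 m and angle between shim3's own z axis and vertical below 0.14 rad)) and horizontal distance between wedge and stop_face above 0.06 m), for 0.2 s.
2. the wedge's toe is down in the gap, the wedge gripped (x of wedge in the frame of stop_face between -0.02 and 0.02 m and y of wedge in the frame of stop_face above 0.001 m and y of wedge in the frame of lug_face below -0.001 m and height (world z) of wedge between 0.002 and 0.038 m and angle between wedge's own z axis and vertical below 0.14 rad and y of stop_face in the frame of wedge below 0 m and contact force between the fingers and wedge above 1.5 N), for 0.2 s.
At the end, for the whole second after the job is handed in: Each shim is upright on the surface in the gap (20 mm from its middle) or in the rack, at least one in the gap; the wedge is upright in the gap, toe 2 to 38 mm above the surface; slope to the stop; the wedge presses on the stop and a shim on the lug with over 2 N each; the fingers grip the wedge (all of step 2 and ((x of shim1 in the frame of stop_face between -0.02 and 0.02 m and y of shim1 in the frame of stop_face above 0.001 m and y of shim1 in the frame of lug_face below -0.001 m and height (world z) of shim1 below 0.006 m and angle between shim1's own z axis and vertical below 0.14 rad) or (x of shim2 in the frame of stop_face between -0.02 and 0.02 m and y of shim2 in the frame of stop_face above 0.001 m and y of shim2 in the frame of lug_face below -0.001 m and height (world z) of shim2 below 0.006 m and angle between shim2's own z axis and vertical below 0.14 rad) or (x of shim3 in the frame of stop_face between -0.02 and 0.02 m and y of shim3 in the frame of stop_face above 0.001 m and y of shim3 in the frame of lug_face below -0.001 m and height (world z) of shim3 below 0.006 m and angle between shim3's own z axis and vertical below 0.14 rad)) and ((x of shim1 in the frame of stop_face between -0.02 and 0.02 m and y of shim1 in the frame of stop_face above 0.001 m and y of shim1 in the frame of lug_face below -0.001 m and height (world z) of shim1 below 0.006 m and angle between shim1's own z axis and vertical below 0.14 rad) or (horizontal distance between shim1 and rack below 0.085 m and height (world z) of shim1 below 0.02 m and angle between shim1's own z axis and vertical below 0.3 rad)) and ((x of shim2 in the frame of stop_face between -0.02 and 0.02 m and y of shim2 in the frame of stop_face above 0.001 m and y of shim2 in the frame of lug_face below -0.001 m and height (world z) of shim2 below 0.006 m and angle between shim2's own z axis and vertical below 0.14 rad) or (horizontal distance between shim2 and rack below 0.085 m and height (world z) of shim2 below 0.02 m and angle between shim2's own z axis and vertical below 0.3 rad)) and ((x of shim3 in the frame of stop_face between -0.02 and 0.02 m and y of shim3 in the frame of stop_face above 0.001 m and y of shim3 in the frame of lug_face below -0.001 m and height (world z) of shim3 below 0.006 m and angle between shim3's own z axis and vertical below 0.14 rad) or (horizontal distance between shim3 and rack below 0.085 m and height (world z) of shim3 below 0.02 m and angle between shim3's own z axis and vertical below 0.3 rad)) and contact force between any of shim1, shim2, shim3 and scale above 2 N and contact force between wedge and stop above 2 N); the arm keeps its last pose, push and grip.
It fails at once if a wider flat shim is put into the gap before the next narrower one ((x of shim2 in the frame of stop_face between -0.02 and 0.02 m and y of shim2 in the frame of stop_face above 0.001 m and y of shim2 in the frame of lug_face below -0.001 m and height (world z) of shim2 below 0.006 m and angle between shim2's own z axis and vertical below 0.14 rad and horizontal distance between shim1 and stop_face above 0.06 m) or (x of shim3 in the frame of stop_face between -0.02 and 0.02 m and y of shim3 in the frame of stop_face above 0.001 m and y of shim3 in the frame of lug_face below -0.001 m and height (world z) of shim3 below 0.006 m and angle between shim3's own z axis and vertical below 0.14 rad and horizontal distance between shim2 and stop_face above 0.06 m)).
It fails at once if the wedge is rammed in: it presses on the stop with over 90 N (contact force between wedge and stop above 90 N).
It fails at once if a bystander (weight, tape ring, jar, screwdriver or mug) is moved by over 30 mm (distance of any of weight, tape, tub, driver, cup from where it was at the start of the episode above 0.03 m).
It also fails if it takes over 72 s, if anything falls off the work surface, if the arm or the gripper's body presses on something with over 40 N, if the wrist force passes 120 N, or if a joint passes its speed limit or range.

## Working session

There is one attempt and no reset: what is moved stays moved. The work goes in short steps, each a Python script; the robot and the scene stay as the last script left them, time stands still between calls to the robot, and variables do not carry over. Pictures are saved under pics/ and viewed, and the job is handed in when it is done.

```bash
mkdir -p pics
python3 - <<'E'
from bench import ctrl
import cv2,numpy as np
for n in("scene","top"):
    cv2.imwrite(f"pics/{n}0.png",ctrl.read_camera(n)); p=ctrl.camera_params(n); print(n,{k:(np.round(v,4).tolist() if k=='pose' else v) for k,v in p.items()})
print(ctrl.current_t(),ctrl.current_eef_rot(),ctrl.current_tool_pos())
E
```

```text
scene {'fx': 511.52953732958827, 'fy': 511.52953732958827, 'cx': 276.48888980868946, 'cy': 211.1239883370937, 'pose': [[0.4966, -0.7162, 0.4903, 1.1148], [0.8679, 0.4176, -0.2691, -0.4591], [-0.012, 0.5592, 0.829, 0.9466], [0.0, 0.0, 0.0, 1.0]]}
top {'fx': 488.29066557467337, 'fy': 488.29066557467337, 'cx': 277.6538305666705, 'cy': 215.78313230250043, 'pose': [[0.0113, 0.9825, -0.1858, 0.4005], [-0.9999, 0.0117, 0.0012, -0.1598], [0.0033, 0.1858, 0.9826, 0.8966], [0.0, 0.0, 0.0, 1.0]]}
0.1 [[ 3.85582982e-01 -3.15729891e-04  9.22673108e-01]
 [-9.22672555e-01  1.01477874e-03  3.85583098e-01]
 [-1.05804917e-03 -9.99999435e-01  9.99661096e-05]] [ 0.24087556 -0.57635365  0.21343167]
```

View pics/scene0.png

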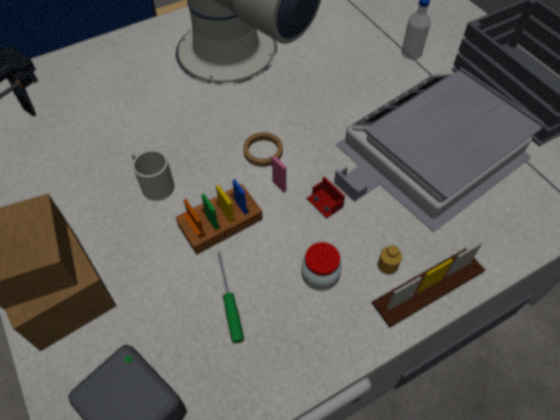

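View pics/top0.png

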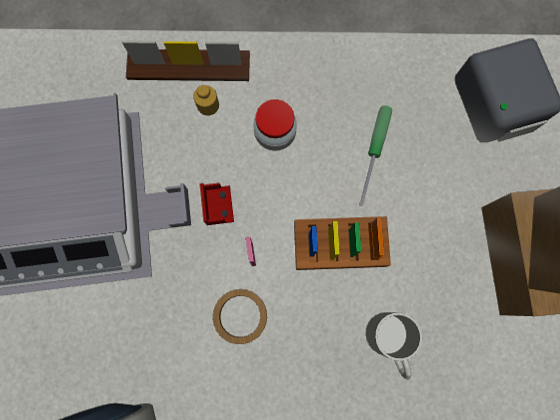

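Run:
```python
import cv2,numpy as np
t=cv2.imread("pics/top0.png");s=cv2.imread("pics/scene0.png")
cv2.imwrite("pics/c1.png",cv2.resize(t[165:285,130:270],None,fx=5,fy=5,interpolation=cv2.INTER_CUBIC))
cv2.imwrite("pics/c2.png",cv2.resize(t[200:285,280:400],None,fx=6,fy=6,interpolation=cv2.INTER_CUBIC))
cv2.imwrite("pics/c3.png",cv2.resize(s[145:225,260:390],None,fx=6,fy=6,interpolation=cv2.INTER_CUBIC))
```

```text
(no output)
```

View pics/c1.png

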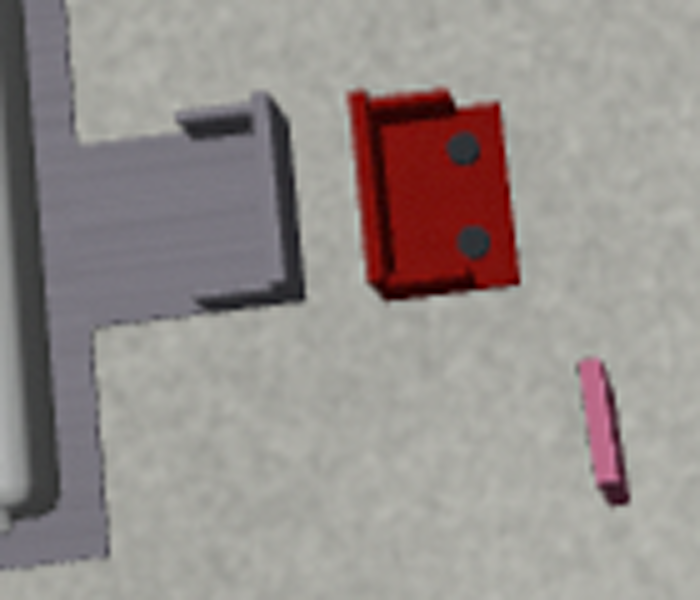

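View pics/c2.png

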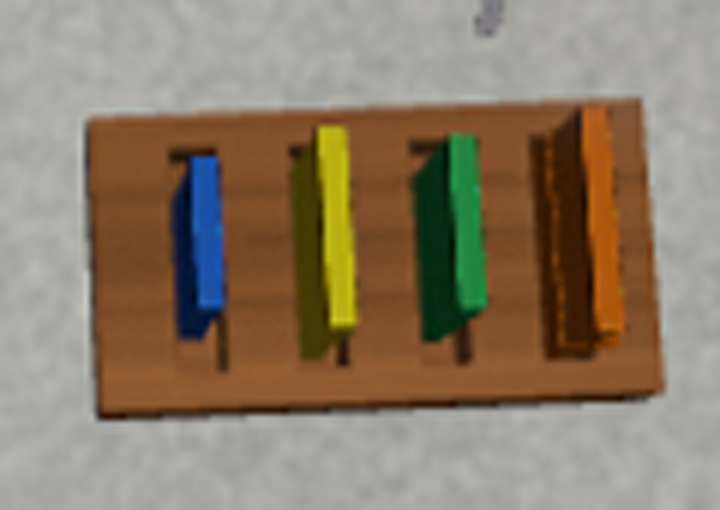

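View pics/c3.png

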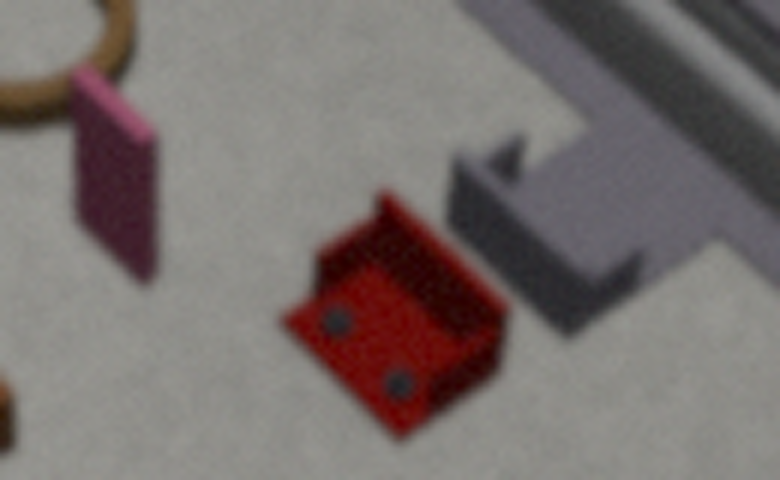

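Run:
```python
import cv2,numpy as np
s=cv2.imread("pics/scene0.png")
cv2.imwrite("pics/c4.png",cv2.resize(s[170:255,165:275],None,fx=7,fy=7,interpolation=cv2.INTER_CUBIC))
```

```text
(no output)
```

View pics/c4.png

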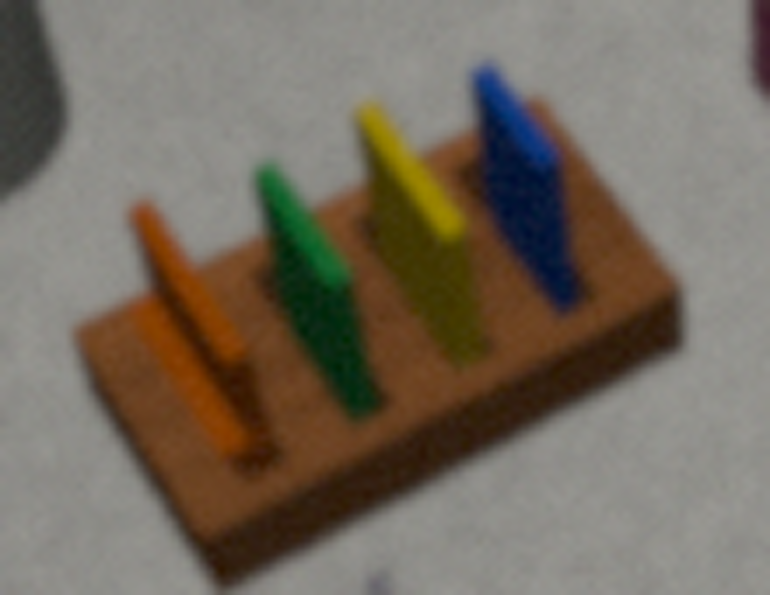

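Run:
```python
import cv2,numpy as np
t=cv2.imread("pics/top0.png");s=cv2.imread("pics/scene0.png")
def z(im,x0,y0,x1,y1,f,n):
    c=cv2.resize(im[y0:y1,x0:x1],None,fx=f,fy=f,interpolation=cv2.INTER_CUBIC)
    c=np.clip(c.astype(float)*1.5,0,255).astype(np.uint8)
    for x in range(x0,x1,5): cv2.putText(c,str(x),((x-x0)*f,8),0,.3,(0,255,255)); cv2.line(c,((x-x0)*f+f//2,10),((x-x0)*f+f//2,16),(0,255,255))
    for y in range(y0,y1,5): cv2.putText(c,str(y),(0,(y-y0)*f+f//2+3),0,.3,(0,255,255)); cv2.line(c,(20,(y-y0)*f+f//2),(26,(y-y0)*f+f//2),(0,255,255))
    cv2.imwrite(n,c)
z(t,176,178,240,228,12,"pics/d1.png")
z(s,305,160,375,220,10,"pics/d2.png")
```

```text
(no output)
```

View pics/d1.png

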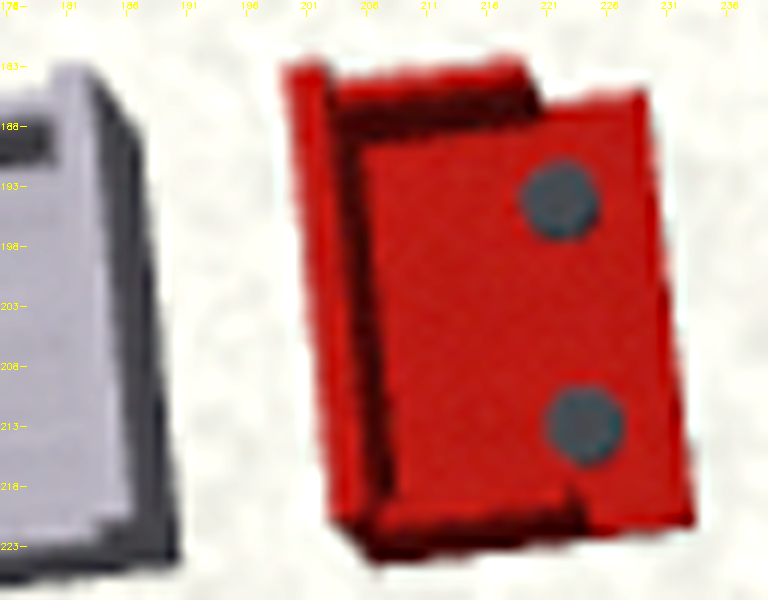

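View pics/d2.png

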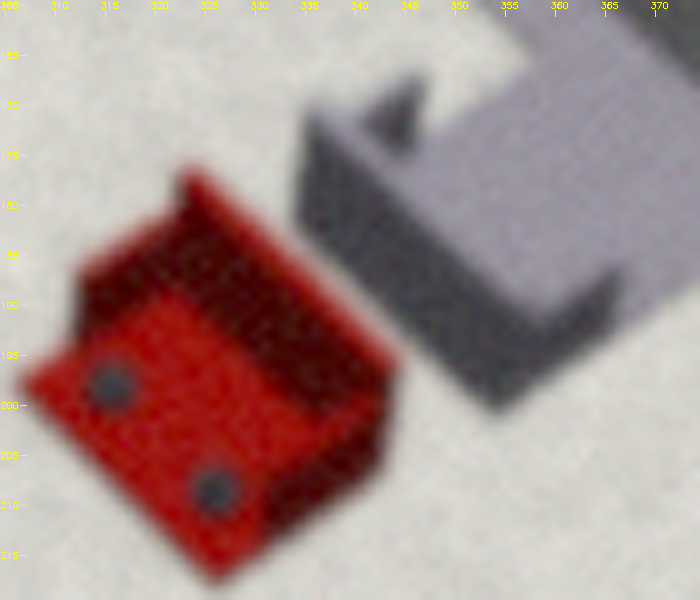

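```bash
cat > h.py <<'E'
import numpy as np, cv2
from scipy.optimize import least_squares
from bench import ctrl
C={n:ctrl.camera_params(n) for n in("scene","top")}
def proj(n,P):
    p=C[n];M=np.array(p["pose"]);q=(np.asarray(P,float)-M[:3,3])@M[:3,:3]
    return np.stack([p["cx"]+p["fx"]*q[...,0]/-q[...,2],p["cy"]-p["fy"]*q[...,1]/-q[...,2]],-1)
def ray(n,uv,z):
    p=C[n];M=np.array(p["pose"]);d=M[:3,:3]@np.array([(uv[0]-p["cx"])/p["fx"],-(uv[1]-p["cy"])/p["fy"],-1]);t=(z-M[2,3])/d[2]
    return M[:3,3]+t*d
def Rz(a): return np.array([[np.cos(a),-np.sin(a),0],[np.sin(a),np.cos(a),0],[0,0,1]])
def down(a):  # jaw axis at yaw a, fingers down
    x=np.array([np.cos(a),np.sin(a),0]);y=np.array([0,0,-1.]);return np.stack([x,y,np.cross(x,y)],1)
def fit(obs,p0,model):
    def f(p): return np.concatenate([proj(n,model(p,k))-uv for n,k,uv in obs])
    r=least_squares(f,p0);return r
E
python3 - <<'E'
from h import *
obs=[("top",(0,.035,.045),(183.2,182.9)),("top",(0,-.035,.045),(186.75,220.8)),("top",(0,.035,0),(187.2,188.3)),("top",(0,-.035,0),(190.3,224.3)),
("top",(1,.035,.045),(199.25,182.9)),("top",(1,-.035,.045),(203.2,221.3)),
("scene",(0,-.035,.045),(336,170)),("scene",(0,.035,.045),(355.3,189.3)),("scene",(0,-.035,0),(334.2,181.5)),("scene",(0,.035,0),(354,201)),
("scene",(1,-.035,.045),(323.5,175.5)),("scene",(1,.035,.045),(344.5,195.5))]
def m(p,k):
    l=Rz(p[2])@np.array([k[1]+(p[4] if k[0] else 0),-p[3] if k[0] else 0,k[2]]);return l+[p[0],p[1],0]
for sel in("top","scene",None):
    o=[a for a in obs if sel in(None,a[0])]
    r=fit(o,[.4,0,0,.03,0],m);print(sel,np.round(r.x,4),np.round(r.fun.reshape(-1,2),1).tolist())
E
```

```text
top [ 0.5857  0.0054  0.1357  0.0292 -0.0047] [[-0.3, -0.4], [-0.3, -0.3], [0.2, 0.2], [0.5, 0.5], [0.1, 0.2], [-0.1, -0.2]]
scene [ 0.585   0.0083  0.1132  0.0317 -0.0028] [[-0.5, -0.6], [0.9, 0.2], [-0.3, 0.0], [-0.2, 0.3], [0.3, -0.2], [-0.3, 0.2]]
None [ 0.5856  0.0064  0.1285  0.03   -0.0042] [[-0.7, -0.4], [-1.0, -0.2], [-0.2, 0.2], [-0.2, 0.5], [0.1, -0.0], [-0.4, -0.3], [-1.2, 0.0], [0.5, 0.6], [-1.0, 0.7], [-0.5, 0.8], [-0.2, -0.2], [-0.3, -0.0]]
```

Run:
```python
from h import *
T={'blue':[(190,157),(217,155),(223,305),(197,310)],'yellow':[(318,127),(345,127),(356,325),(330,330)],'green':[(450,135),(475,133),(486,305),(458,312)],'orange':[(582,107),(606,105),(623,328),(597,333)]}
S={'blue':[(475,70),(495,65),(555,155),(537,165)],'yellow':[(358,110),(375,102),(467,228),(445,238)],'green':[(258,172),(275,165),(352,280),(330,288)],'orange':[(132,207),(150,202),(243,350),(222,360)]}
for k in T:
  for n,Q,f,o in(("top",T,6,(280,200)),("scene",S,7,(165,170))):
    q=[ray(n,((a+.5)/f-.5+o[0],(b+.5)/f-.5+o[1]),.096)[:2] for a,b in Q[k]]
    c=np.mean(q,0)
    if n=="top": a,b=(q[0]+q[1])/2,(q[2]+q[3])/2; th=np.linalg.norm(q[0]-q[1])
    else: a,b=(q[2]+q[3])/2,(q[0]+q[1])/2; th=np.linalg.norm(q[0]-q[1])
    d=a-b;print(k,n,np.round(c,4),'w',round(np.linalg.norm(d)*1e3,1),'th',round(th*1e3,1),'yaw',round(np.degrees(np.arctan2(d[1],d[0])),1))
R=[(88,120),(640,100),(662,389),(100,407)]
q=[ray("top",((a+.5)/6-.5+280,(b+.5)/6-.5+200),.036)[:2] for a,b in R]
print(np.round(q,4).tolist(),np.mean(q,0),[np.linalg.norm(q[i]-q[(i+1)%4]) for i in range(4)],np.degrees(np.arctan2(*(q[0]-q[1])[::-1])) )
```

```text
blue top [ 0.5149 -0.2214] w 42.2 th 7.5 yaw 2.3
blue scene [ 0.5165 -0.2202] w 39.6 th 6.2 yaw -0.2
yellow top [ 0.5167 -0.2574] w 55.9 th 7.5 yaw 2.6
yellow scene [ 0.519  -0.2561] w 54.6 th 5.7 yaw 2.3
green top [ 0.5187 -0.2933] w 48.6 th 7.0 yaw 2.0
green scene [ 0.5216 -0.2922] w 48.1 th 5.4 yaw 1.2
orange top [ 0.5201 -0.3305] w 62.6 th 6.7 yaw 2.5
orange scene [ 0.5215 -0.3294] w 61.2 th 5.4 yaw 1.0
[[0.5566, -0.1906], [0.5647, -0.3557], [0.4784, -0.3596], [0.4712, -0.1946]] [ 0.51770288 -0.2751191 ] [np.float64(0.16528876568250894), np.float64(0.08639919606043236), np.float64(0.16517543177628968), np.float64(0.08554254441524853)] 92.7894970025301
```

Run:
```python
from h import *
a=np.radians(2.7);R=down(a)
for b in(0,np.pi):
    print(b,ctrl.ik([.5155,-.221,.18],down(a+b)),ctrl.ik([.583,-.01,.15],down(.1285+b)))
print('pink',ray("top",(249,250),.09))
q=ctrl.ik([.5155,-.221,.17],R)
ctrl.command_gripper(1.0)
ctrl.goto([.5155,-.221,.15],R)
cv2.imwrite("pics/a1.png",ctrl.read_camera("scene"))
ctrl.move_l([.5155,-.221,.063],vel=.12,contact_N=8)
print(ctrl.current_tool_pos(),ctrl.current_contact_force(),ctrl.current_t())
cv2.imwrite("pics/a2.png",ctrl.read_camera("scene")[120:280,140:340].repeat(3,0).repeat(3,1))
```

```text
0 [-2.93052041e+01  2.52210469e+01  8.87390622e+01 -2.54444375e-14
  6.60398909e+01 -3.20052041e+01] [-6.84940201e+00  2.88725212e+01  8.75336263e+01 -2.54444375e-14
  6.35938525e+01 -1.42119097e+01]
3.141592653589793 [-2.93052041e+01  2.52210469e+01  8.87390622e+01 -2.54444375e-14
  6.60398909e+01  1.47994796e+02] [-6.84940201e+00  2.88725212e+01  8.75336263e+01 -2.54444375e-14
  6.35938525e+01  1.65788090e+02]
pink [ 0.49465423 -0.1138742   0.09      ]
[ 0.51586433 -0.22129944  0.06354794] [-0.73139493  0.44340585  0.08855769] 2.9083
```

View pics/a2.png

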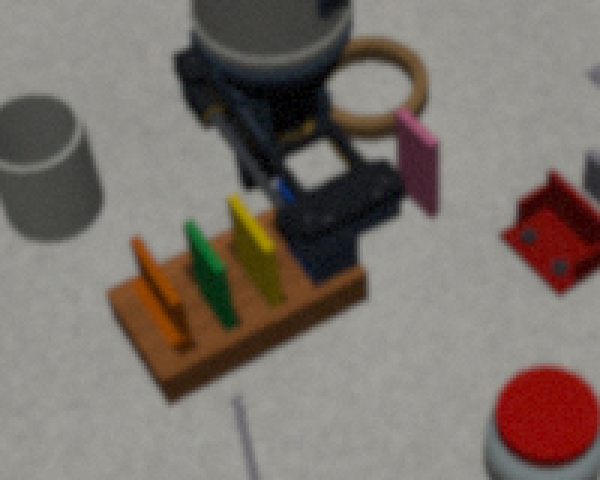

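Fingers straddle blue (around px 283,185 of the crop), clear of yellow. Gripping and carrying above the gap.

Run:
```python
from h import *
a=np.radians(2.7);R=down(a)
ctrl.command_gripper(0.0); print('w',ctrl.current_grip_width()*91,ctrl.current_contact_force())
p=ctrl.current_tool_pos()
ctrl.move_l([p[0],p[1],.155],vel=.15)
# lug frame: origin L, yaw; above gap, plate bottom at +~.075
yw=.1285;L=np.array([.5855,.0065,0]);g=Rz(yw)
tgt=L+g@np.array([-.003,-.010,0]); tgt[2]=.135
ctrl.goto(tgt,down(yw)); ctrl.sleep(.2)
print(ctrl.current_tool_pos(),ctrl.current_contact_force(),ctrl.current_t(),ctrl.current_grip_width()*91)
t=ctrl.read_camera("top");s=ctrl.read_camera("scene")
cv2.imwrite("pics/b1.png",np.clip(cv2.resize(t[140:260,130:270],None,fx=5,fy=5,interpolation=cv2.INTER_CUBIC)*1.3,0,255))
cv2.imwrite("pics/b2.png",np.clip(cv2.resize(s[100:230,240:400],None,fx=5,fy=4.6,interpolation=cv2.INTER_CUBIC)*1.3,0,255))
```

```text
w 41.58301653463426 [-0.36752414  0.31517334 -0.38933467]
[ 0.58377452 -0.00522851  0.13511135] [-0.23824846  0.01473267  0.43197952] 5.6417 41.5515279974886[ WARN:0@4.903] global loadsave.cpp:1063 imwrite_ Unsupported depth image for selected encoder is fallbacked to CV_8U.
```

View pics/b1.png

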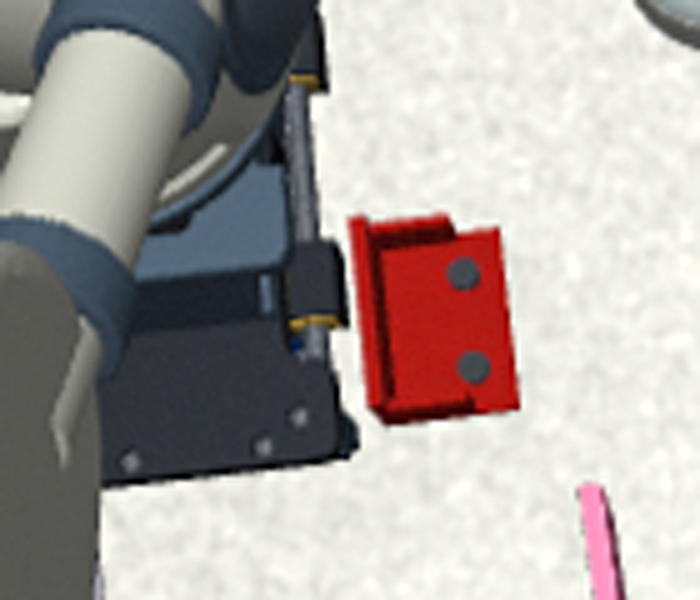

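View pics/b2.png

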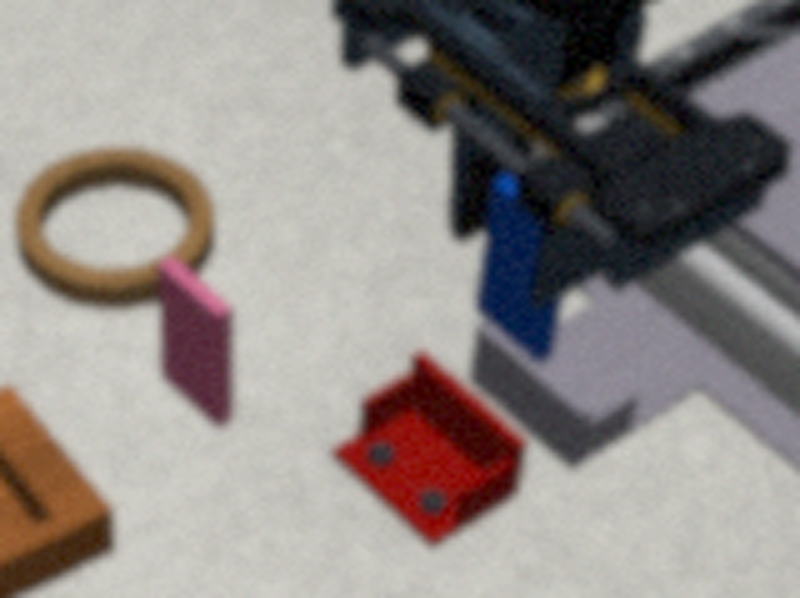

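Run:
```python
from h import *
yw=.1285;L=np.array([.5855,.0065,0]);g=Rz(yw)
print(ctrl.current_tool_pos(),ctrl.current_contact_force())
for uv in((336,167.4),(349,177.8)):
    P=ray("scene",uv,.0776);print(P,g.T@(P-L))
s=ctrl.read_camera("scene")
cv2.imwrite("pics/b3.png",np.clip(cv2.resize(s[125:215,320:380],None,fx=10,fy=6.6,interpolation=cv2.INTER_CUBIC)*1.6,0,255).astype(np.uint8))
```

```text
[ 0.58381512 -0.00480802  0.13512136] [-0.2193773  -0.46784323 -0.91873622]
[ 0.56658439 -0.00850934  0.0776    ] [-0.02068305 -0.01246162  0.0776    ]
[ 6.04383079e-01 -2.88640679e-04  7.76000000e-02] [ 0.01785745 -0.00915247  0.0776    ]
```

View pics/b3.png

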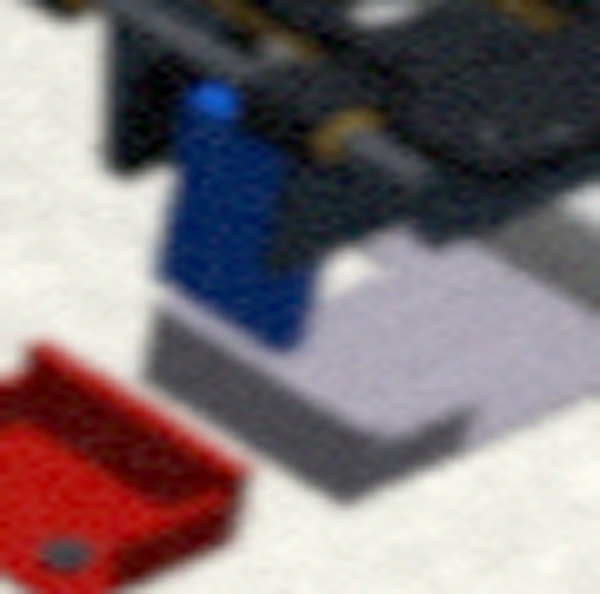

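Run:
```python
from h import *
yw=.1285;L=np.array([.5855,.0065,0]);g=Rz(yw);loc=lambda:np.round(g.T@(ctrl.current_tool_pos()-L)*1e3,2)
W=lambda x,y,z:L+g@np.array([x,y,z])
print(loc())
print(ctrl.move_l(W(-.003,-.0105,.0615),vel=.08,contact_N=6),loc(),ctrl.current_contact_force())
print('lug',ctrl.move_l(W(-.003,.003,.0615),vel=.01,contact_N=5),loc(),ctrl.current_contact_force())
print(ctrl.current_t())
```

```text
[ -3.1  -10.76 135.12]
False [ -2.71 -10.58  61.93] [ 0.2635402   0.35815062 -0.16483481]
lug True [-2.99 -4.55 61.44] [ 0.84131715 -3.2047357   2.00331142]
7.6083
```

Run:
```python
from h import *
yw=.1285;L=np.array([.5855,.0065,0]);g=Rz(yw);loc=lambda:np.round(g.T@(ctrl.current_tool_pos()-L)*1e3,2)
W=lambda x,y,z:L+g@np.array([x,y,z])
ctrl.move_l(W(-.003,-.012,.0615),vel=.05);print(loc(),ctrl.current_contact_force())
print('stop',ctrl.move_l(W(-.003,-.035,.0615),vel=.012,contact_N=5),loc(),ctrl.current_contact_force())
ctrl.move_l(W(-.003,-.0065,.0615),vel=.04);print(loc(),ctrl.current_contact_force())
print('lug',ctrl.move_l(W(-.003,.003,.0615),vel=.01,contact_N=5),loc(),ctrl.current_contact_force())
print(ctrl.current_t())
```

```text
[ -3.09 -12.33  61.4 ] [ 0.24293787 -0.37920669 -1.04278283]
stop True [ -3.19 -25.51  61.29] [0.44518292 2.21503732 0.24580397]
[-2.96 -6.37 61.49] [-0.77717202 -0.1265608   0.18667921]
lug True [-2.99 -4.6  61.41] [ 1.02337787 -3.20664043  1.21814946]
10.1417
```

Run:
```python
from h import *
yw=.1285;L=np.array([.5855,.0065,0]);g=Rz(yw);loc=lambda:np.round(g.T@(ctrl.current_tool_pos()-L)*1e3,2)
W=lambda x,y,z:L+g@np.array([x,y,z])
ctrl.move_l(W(-.003,-.0048,.0610),vel=.02)
print('floor',ctrl.move_l(W(-.003,-.0048,.050),vel=.01,contact_N=5),loc(),ctrl.current_contact_force())
z=ctrl.current_tool_pos()[2]
ctrl.command_gripper(0.68); print(ctrl.current_grip_width()*91)
ctrl.move_l(W(-.003,-.0048,.16),vel=.12)
R=down(np.radians(2.7));P=[.5195,-.2929]
ctrl.command_gripper(1.0)
ctrl.goto([*P,.15],R);ctrl.move_l([*P,.063],vel=.12,contact_N=8)
print(ctrl.current_tool_pos(),ctrl.current_t())
t=ctrl.read_camera("top");s=ctrl.read_camera("scene")
cv2.imwrite("pics/e1.png",np.clip(cv2.resize(t[165:285,130:270],None,fx=5,fy=5,interpolation=cv2.INTER_CUBIC)*1.3,0,255).astype(np.uint8))
cv2.imwrite("pics/e2.png",np.clip(cv2.resize(s[130:260,160:390],None,fx=3.4,fy=3.4,interpolation=cv2.INTER_CUBIC)*1.3,0,255).astype(np.uint8))
```

```text
floor True [-3.03 -4.81 56.85] [-1.96056258 -0.07931233  8.49050577]
62.04808012957654
[ 0.51995282 -0.29296754  0.06361395] 15.15
```

View pics/e1.png

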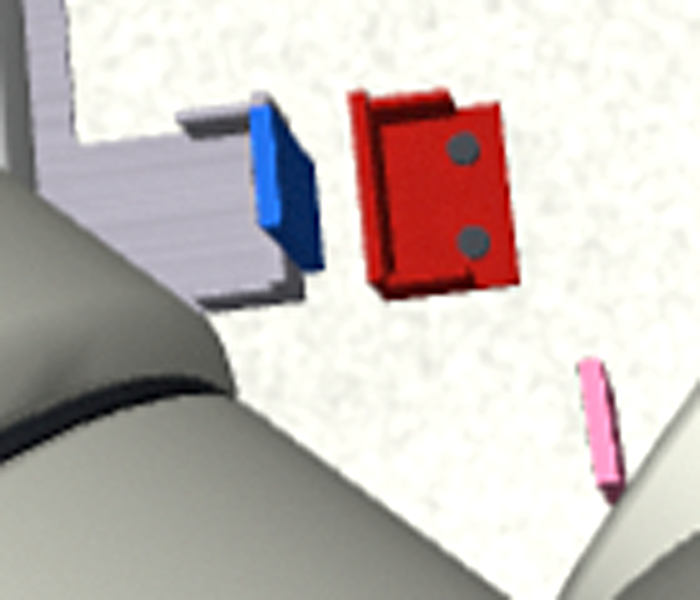

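View pics/e2.png

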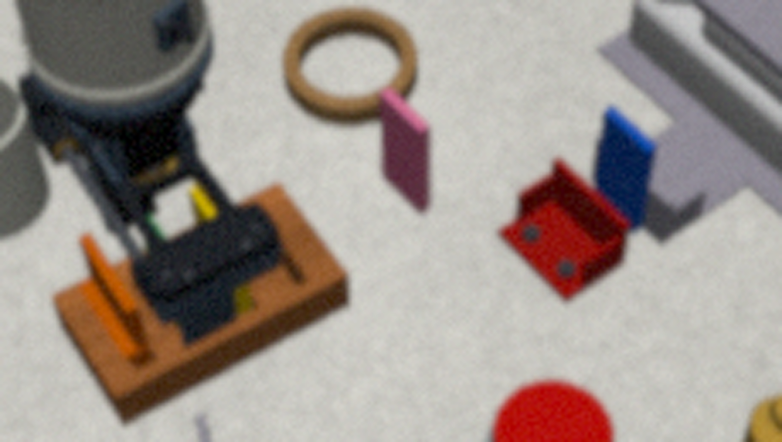

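Run:
```python
from h import *
yw=.1285;L=np.array([.5855,.0065,0]);g=Rz(yw);loc=lambda:np.round(g.T@(ctrl.current_tool_pos()-L)*1e3,2)
W=lambda x,y,z:L+g@np.array([x,y,z])
ctrl.command_gripper(0.0); print('w',ctrl.current_grip_width()*91)
p=ctrl.current_tool_pos()
ctrl.move_l([p[0],p[1],.16],vel=.15)
ctrl.goto(W(-.003,-.0175,.155),down(yw));print(loc(),ctrl.current_grip_width()*91)
s=ctrl.read_camera("scene")
cv2.imwrite("pics/f2.png",np.clip(cv2.resize(s[90:230,250:390],None,fx=4.2,fy=4.2,interpolation=cv2.INTER_CUBIC)*1.5,0,255).astype(np.uint8))
```

```text
w 48.869994658098534
[ -3.14 -18.56 154.81] 48.67208294365267
```

View pics/f2.png

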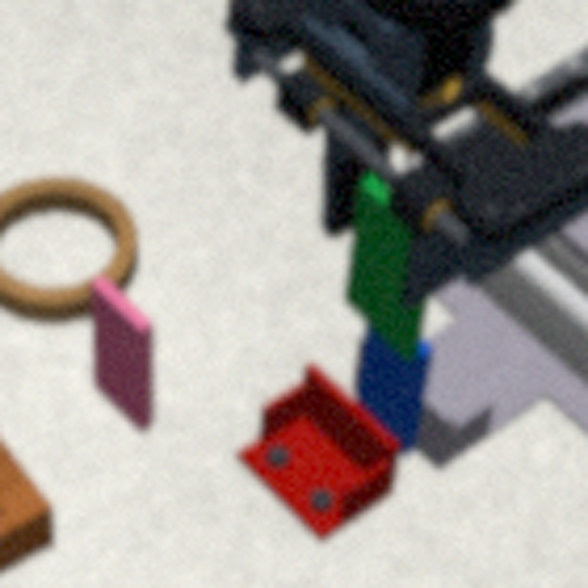

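Run:
```python
from h import *
yw=.1285;L=np.array([.5855,.0065,0]);g=Rz(yw);loc=lambda:np.round(g.T@(ctrl.current_tool_pos()-L)*1e3,2)
W=lambda x,y,z:L+g@np.array([x,y,z])
for uv in((333.3-.4,160.7-.4),(349.5-.4,175-.4)): print(g.T@(ray("scene",uv,.0975)-L))
print(ctrl.move_l(W(-.003,-.0175,.0615),vel=.06,contact_N=5),loc(),ctrl.current_contact_force())
```

```text
[-0.02835658 -0.01679281  0.0975    ]
[ 0.02188625 -0.01525685  0.0975    ]
False [ -2.81 -17.57  61.8 ] [-0.42908994 -0.19915399 -0.5812891 ]
```

Run:
```python
from h import *
yw=.1285;L=np.array([.5855,.0065,0]);g=Rz(yw);loc=lambda:np.round(g.T@(ctrl.current_tool_pos()-L)*1e3,2)
W=lambda x,y,z:L+g@np.array([x,y,z])
print('blue',ctrl.move_l(W(-.003,-.006,.0615),vel=.01,contact_N=5),loc(),ctrl.current_contact_force())
y=(loc()[1]-.3)/1e3
ctrl.move_l(W(-.003,y,.0610),vel=.02)
print('floor',ctrl.move_l(W(-.003,y,.050),vel=.01,contact_N=5),loc(),ctrl.current_contact_force())
ctrl.command_gripper(0.75); print(ctrl.current_grip_width()*91)
ctrl.move_l(W(-.003,y,.16),vel=.12)
R=down(np.radians(2.7));P=[.5207,-.3301]
ctrl.command_gripper(1.0)
ctrl.goto([*P,.16],R);ctrl.move_l([*P,.067],vel=.12,contact_N=8)
print(ctrl.current_tool_pos(),ctrl.current_t())
t=ctrl.read_camera("top");s=ctrl.read_camera("scene")
cv2.imwrite("pics/g1.png",np.clip(cv2.resize(t[165:285,130:270],None,fx=5,fy=5,interpolation=cv2.INTER_CUBIC)*1.3,0,255).astype(np.uint8))
cv2.imwrite("pics/g2.png",np.clip(cv2.resize(s[130:260,160:390],None,fx=3.4,fy=3.4,interpolation=cv2.INTER_CUBIC)*1.3,0,255).astype(np.uint8))
```

```text
blue True [ -3.02 -12.52  61.47] [ 0.67417986 -2.2351492   1.76823791]
floor True [ -3.21 -12.82  56.7 ] [-1.13107681 -0.53131722  6.99036002]
68.28696744096997
[ 0.52116977 -0.33027988  0.06768497] 25.375
```

View pics/g1.png

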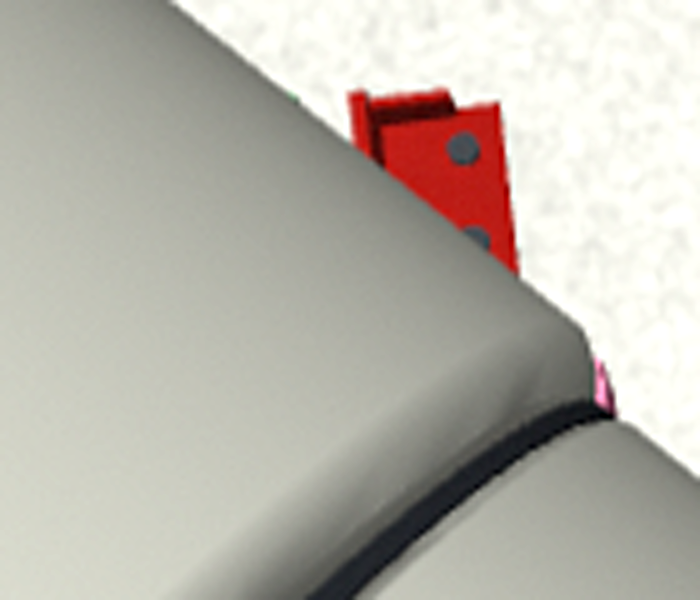

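View pics/g2.png

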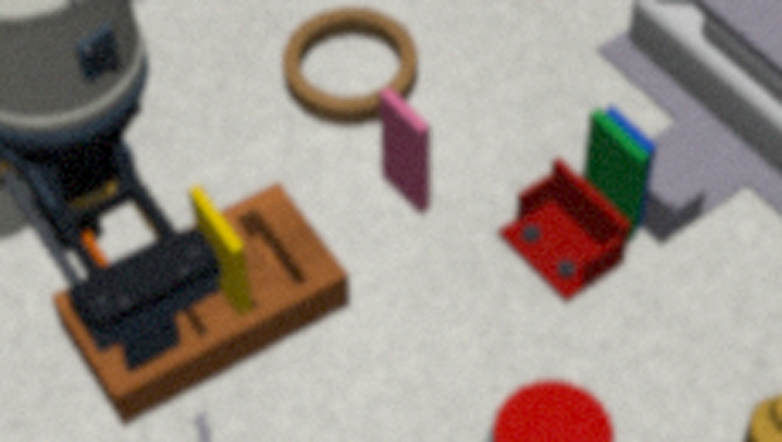

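Run:
```python
from h import *
yw=.1285;L=np.array([.5855,.0065,0]);g=Rz(yw);loc=lambda:np.round(g.T@(ctrl.current_tool_pos()-L)*1e3,2)
W=lambda x,y,z:L+g@np.array([x,y,z])
P=[.5207,-.3301]
ctrl.move_l([*P,.059],vel=.05,contact_N=8)
print(ctrl.current_tool_pos())
ctrl.command_gripper(0.0); print('w',ctrl.current_grip_width()*91)
p=ctrl.current_tool_pos()
ctrl.move_l([p[0],p[1],.17],vel=.15)
ctrl.goto(W(-.003,-.0225,.165),down(yw));ctrl.sleep(.2);print(loc(),ctrl.current_grip_width()*91,ctrl.current_t())
s=ctrl.read_camera("scene");t=ctrl.read_camera("top")
cv2.imwrite("pics/i1.png",np.clip(cv2.resize(t[140:260,150:270],None,fx=5,fy=5,interpolation=cv2.INTER_CUBIC)*1.5,0,255).astype(np.uint8))
cv2.imwrite("pics/i2.png",np.clip(cv2.resize(s[80:220,250:390],None,fx=4.2,fy=4.2,interpolation=cv2.INTER_CUBIC)*1.5,0,255).astype(np.uint8))
```

```text
[ 0.52045815 -0.3299683   0.05867182]
w 62.3487859072568
[ -3.06 -23.6  164.98] 62.464331683686495 28.6417
```

View pics/i2.png

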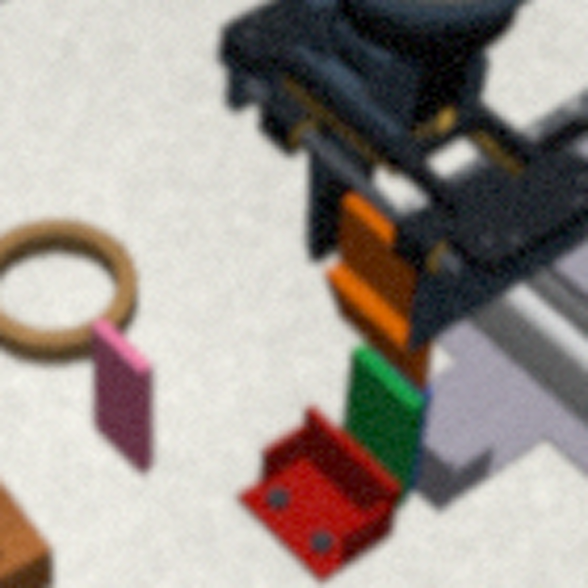

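View pics/i1.png

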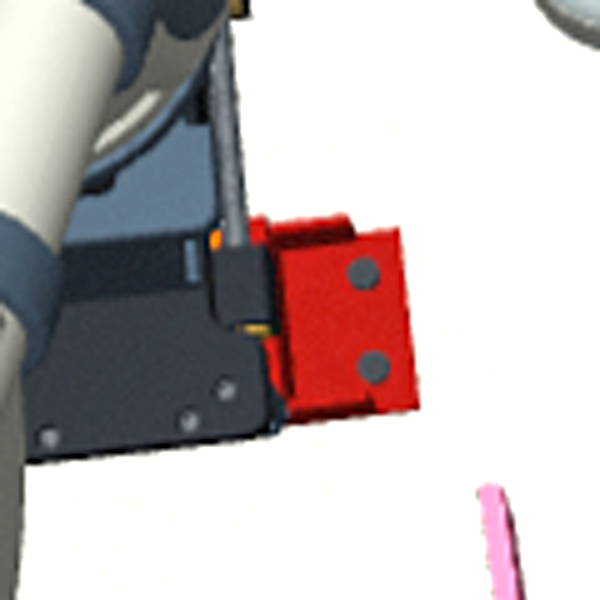

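Run:
```python
from h import *
yw=.1285;L=np.array([.5855,.0065,0]);g=Rz(yw);loc=lambda:np.round(g.T@(ctrl.current_tool_pos()-L)*1e3,2)
F=lambda:np.round(g.T@ctrl.current_contact_force(),1)
W=lambda x,y,z:L+g@np.array([x,y,z])
ctrl.move_l(W(-.003,-.0225,.150),vel=.04);print(loc(),F())
print(ctrl.move_l(W(-.003,-.0225,.079),vel=.04,contact_N=5),loc(),F(),ctrl.current_t())
s=ctrl.read_camera("scene")
cv2.imwrite("pics/j2.png",np.clip(cv2.resize(s[80:220,250:390],None,fx=4.2,fy=4.2,interpolation=cv2.INTER_CUBIC)*1.5,0,255).astype(np.uint8))
```

```text
[ -3.08 -22.44 149.78] [ 0.3  0.4 -1.1]
False [ -2.91 -22.55  79.17] [-0.1  0.1 -0.8] 31.1917
```

View pics/j2.png

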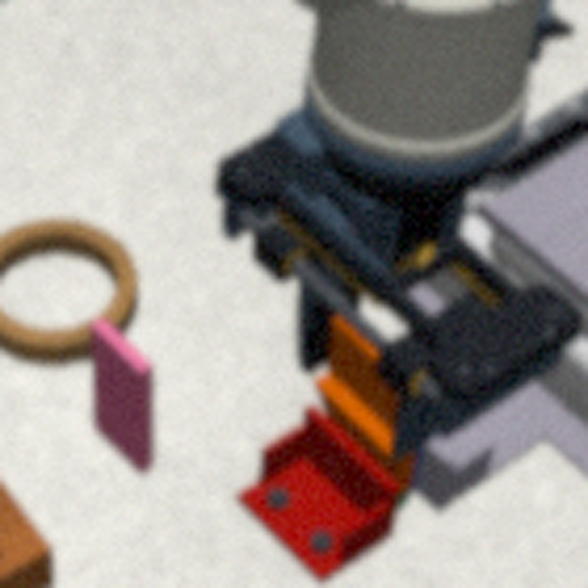

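Wedge toe is in the gap, slope to the stop. Now close up against the shims, then push down until tight.

Run:
```python
from h import *
yw=.1285;L=np.array([.5855,.0065,0]);g=Rz(yw);loc=lambda:np.round(g.T@(ctrl.current_tool_pos()-L)*1e3,2)
F=lambda:np.round(g.T@ctrl.current_contact_force(),1)
W=lambda x,y,z:L+g@np.array([x,y,z])
print('shims',ctrl.move_l(W(-.003,-.014,.079),vel=.008,contact_N=6),loc(),F())
y=loc()[1]/1e3
print('down',ctrl.move_l(W(-.003,y,.056),vel=.006,contact_N=12),loc(),F(),ctrl.current_t())
for i in range(3): ctrl.sleep(.2);print(loc(),F())
```

```text
shims True [ -2.91 -21.41  78.98] [ 0.5 -2.5  0.8]
down True [ -3.02 -21.2   66.8 ] [-0.2 -1.   5. ] 33.75
[ -3.   -21.19  66.82] [-0.1  0.2  5.7]
[ -3.03 -21.19  66.81] [0.2 0.3 4.7]
[ -3.   -21.2   66.83] [-0.2  0.4  6.1]
```

Run:
```python
from h import *
yw=.1285;L=np.array([.5855,.0065,0]);g=Rz(yw);loc=lambda:np.round(g.T@(ctrl.current_tool_pos()-L)*1e3,2)
F=lambda:np.round(g.T@ctrl.current_contact_force(),1)
W=lambda x,y,z:L+g@np.array([x,y,z])
print('down',ctrl.move_l(W(-.003,-.0209,.060),vel=.005,contact_N=10),loc(),F(),ctrl.current_t())
for i in range(3): ctrl.sleep(.2);print(loc(),F())
print('w',ctrl.current_grip_width()*91)
```

```text
down True [ -2.96 -21.2   66.71] [-0.4  0.4  6.2] 34.7583
[ -2.93 -21.21  66.71] [-0.2  0.1  6.4]
[ -2.96 -21.19  66.69] [-0.6  0.6  6.4]
[ -2.94 -21.18  66.7 ] [-0.6  0.   6.6]
w 62.79805013250532
```

Run:
```python
from h import *
yw=.1285;L=np.array([.5855,.0065,0]);g=Rz(yw);loc=lambda:np.round(g.T@(ctrl.current_tool_pos()-L)*1e3,2)
F=lambda:np.round(np.mean([g.T@ctrl.current_contact_force() for _ in range(4)],0),1)
W=lambda x,y,z:L+g@np.array([x,y,z])
for k in range(1,9):
    ctrl.move_l(W(-.00295,-.0212+.00005*k,.0667-.0002*k),vel=.004);ctrl.sleep(.15)
    f=F();print(k,loc(),f)
    if f[2]>17 or abs(f[1])>10: break
ctrl.sleep(.4);print(loc(),F(),ctrl.current_t(),ctrl.current_grip_width()*91)
s=ctrl.read_camera("scene");t=ctrl.read_camera("top")
cv2.imwrite("pics/k1.png",np.clip(cv2.resize(t[140:260,150:270],None,fx=5,fy=5,interpolation=cv2.INTER_CUBIC)*1.3,0,255).astype(np.uint8))
cv2.imwrite("pics/k2.png",np.clip(cv2.resize(s[80:220,250:390],None,fx=4.2,fy=4.2,interpolation=cv2.INTER_CUBIC)*1.5,0,255).astype(np.uint8))
cv2.imwrite("pics/k3.png",s)
```

```text
1 [ -2.96 -21.    66.7 ] [-1.1 -3.4  7.3]
2 [ -2.93 -20.98  66.61] [-1.2 -3.4  8.4]
3 [ -2.88 -20.95  66.52] [-1.  -2.9  9.6]
4 [ -2.89 -20.91  66.35] [-2.1 -3.5 11.5]
5 [ -2.85 -20.89  66.26] [-2.6 -2.2 13.5]
6 [ -2.82 -20.81  66.12] [-1.3 -2.6 14.1]
7 [ -2.79 -20.78  65.99] [-2.9 -3.1 15.9]
8 [ -2.75 -20.75  65.91] [-3.8 -2.8 17.5]
[ -2.78 -20.79  65.88] [-3.8 -3.3 16. ] 39.0083 62.68878362107446
```

View pics/k2.png

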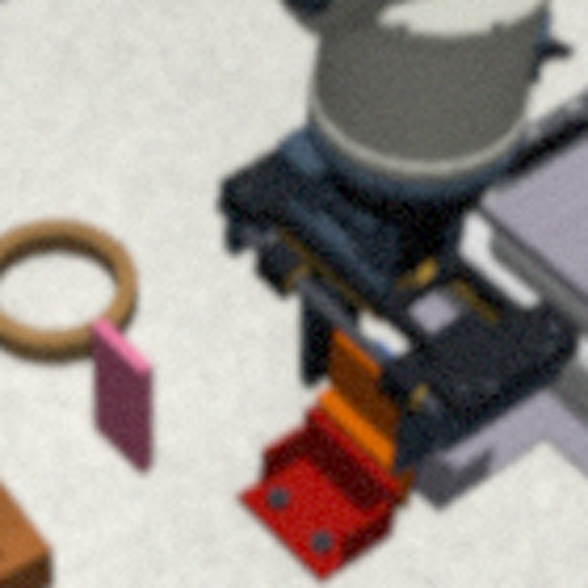

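View pics/k3.png

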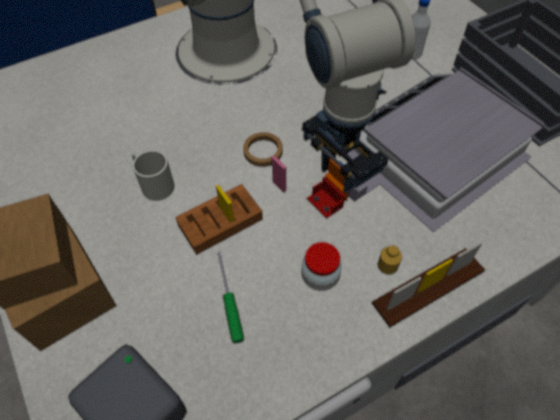

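Run:
```python
from bench import ctrl
print(ctrl.current_contact_force(),ctrl.current_grip_width()*91)
ctrl.sign_off()
```

```text
[-3.77596443 -3.91035359 17.08026766] 62.26403158279237
the job is handed in; nothing more can be done
```

I packed the gap with the blue shim against the lug and the green one next to it. The orange wedge is pushed down, slope to the stop, and still gripped. The job is handed in, with no verdict reported. The yellow shim stays in the rack.

- **Gap width:** touching both walls with the blue shim gave about 29 mm. The picture fits gave 29 to 32 mm, disagreeing by about 2.5 mm. I went by touch, so two shims leave about 13 mm for the wedge.
- **Wedge:** it went tight with its toe about 13 to 14 mm above the surface, close to the depth I calculated.
- **Forces:** at hand-in the tool carried a steady 16 to 17 N from below and about 3 to 4 N back from the shims. The forces on the stop and lug could not be read directly. I only inferred from those readings that both exceed 2 N and that the stop stays well under 90 N.
- **Other checks:** the grip held at 62 to 63 mm. The bystanders looked unmoved in the last picture, and the clock read about 39 s. The gripper hid the shims in that picture. They were last seen upright just before I picked up the wedge.

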